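# Turn the burr carrier home in the coffee grinder

## Robot

A 6-joint arm with a two-finger parallel gripper is mounted at the origin on a cart in front of the work surface, level with it; the furniture and walls round the work are solid. World frame = base frame: x ahead of the robot, y to its left, z up, the work surface at z = 0. Lengths are in m, angles in rad, forces in N, time in s.
With the tool pointing down it reaches from about 0.25 to 0.8 m from the base axis. Payload 8.5 kg.
Tool frame: the origin (TCP) lies between the finger pads; the fingertips stand robot.finger_overhang ahead of it and the grasp point (between the pads) lies 11 mm behind it (robot.finger_overhang is the distance from the TCP to the fingertips, in m); z points along the fingers, y is the line along which they close (so a half turn about z gives the same grasp; the last joint's range is limited). The gripper opens to 85 mm and grips with 20 to 120 N. Pads are 22 mm wide; open, the fingers measure 114 mm over their backs; the gripper's body (76 mm by 85 mm) begins 54 mm behind the grasp point. The pads swing forward as they close: fully open they stand 13 mm farther back than shut.
Start: joints at [-1.345, 0.238, -0.013, 1.319, 0, 1.571], TCP at [0.118, -0.512, 0.239] pointing down, gripper open.
Joint ranges: [-2.66, 2.66], [-1.03, 1.9], [-1.14, 1.46], [-1.82, 2.27], [-1.45, 1.34], [-3.14, 3.14]. Speed limits (rad/s): [2.22, 2.22, 2.79, 3.14, 3.14, 3.14].

## Interface

Orientations are given as a unit quaternion [w, x, y, z].
In Python, from rig import robot gives the robot as it stands.
- The arm moves only by the shell command python3 -m handwheel 'ROWS'. ROWS is JSON, a list of rows, each a list of 7 numbers: the turn, a rotation vector about the tool's x, y, z normalised to -1 to 1, where 1 is 0.12 rad, then the shift along the tool's x, y, z normalised to -1 to 1, where 1 is 0.05 m, then the opening, from 0 (shut) to 1 (fully open). A call has 1 to 5 rows; each row shifts and turns the commanded pose from where the row before left it, along the tool's axes as they then stand; what a row does not reach is not made up. A row lasts 1/8 s, in which the tool goes at most 62.5 mm and 10.7 degrees, less where a joint would pass 70% of its speed; a pose out of reach is approached as far as the arm can. A call with a number of a shift or a turn outside -1 to 1 is refused whole. A call with a gripper value outside its range is refused whole. The fingers move at their own pace and stop on an object; the grip force is fixed at half the most. Time passes only in rows, so rows that do not move let the fingers close. It gives the time, the measured TCP pose, the force, the opening and the grip force at its end, in the units of the state.
- robot.read_state(): the state, without advancing time (a new reading comes with each control period).
- robot.camera(name): name is "side" or "top"; returns a dict with "img" (480x640x3 uint8, red, green, blue), "range_z" (480x640 float32, m along the optical axis (not along the pixel's ray), 0 where there is no reading), "fov_y" (degrees; the focal length in pixels is half the picture's height over the tangent of half this angle, whatever the lens; pixels are square), "cx", "cy" (the principal point, pixels), "dist" ([k1, k2, p1, p2, k3] as OpenCV has them; the pictures are not rectified), "cam_to_world" (4x4, takes a point from camera to world coordinates). Camera axes: x right, y down, z forward; pixel columns grow to the right and rows downward; lengths in m; the calibration is good to about 2 mm. A picture is of the moment at which its call begins.
- robot.hand_in(): hands the job in; it is judged then, once.
The state is a dict: "clock": time; "q": joint angles; "qvel": joint speeds; "joint_efforts": joint torques, N m; "tool_pos": TCP position; "tcp_rot": TCP orientation; "wrist_force": force on the tool from outside, world axes, zero at the start; "wrist_torque": the same for the moment, N m; "gripper_width": finger opening in m; "grasp_force": force on a finger pad.
Only numpy, scipy, OpenCV 4.12 (cv2) and the standard library are available. Lean on these libraries where they do the work, as an engineer would, in place of code of your own. Each camera call takes 0.05 s, during which the arm holds its last target. There are 200 camera calls.

## Task

Two coffee grinders stand open on the worktop, and on one of them the burr carrier sits too high, its two ears lying across the rim. Take that carrier by its grip bar and turn it, pressing only lightly, until both ears drop into the notches of the rim and it sits fully home, then let go. Leave the other grinder's carrier, which is already home, as it is.

Things in the scene. Friction and masses are not known exactly. Their poses are not given: they have to be found in the camera images.
- burr_carrier: Carrier not yet seated: loose grey disc, 66 mm across, 0.25 kg; two ears 12 mm wide, 100 mm from tip to tip; upright grip bar 56 x 14 mm. Origin: on the axis, level with the ears' undersides; disc top 14 mm, bar top 44 mm above it, hub 18 mm below. x runs along ears and bar: pinch the bar across y. A half turn is the same. Ears start 40 to 140 degrees from the notches; either way round will do.
- grinder: Its grinder, left or right: fixed steel drum, 126 mm across, open black collar on top (outside 116 mm, throat 74 mm). Origin: centre of the underside, z up, drawer at -x. Rim 130 mm up; two notches, 34 mm wide, 16 mm deep, through the collar at +x and -x, floors 114 mm up. The carrier's origin is 130 mm up on the rim, 114 mm when home. Play: 4 mm all round, about 10 degrees.
- seated_carrier: The other grinder's carrier: same shape, sizes, origin and axes, already home with its ears down in the notches, so it stands 16 mm lower over its grinder. To be left alone.

How it is judged:
At the end, for the whole second after the job is handed in: The burr carrier lies at rest in its own grinder, upright within 6 degrees, centred within 10 mm, its ears within 17 degrees of the line of the notches and down in them: its origin no more than 119 mm above the grinder's underside (home is 114 mm) (z of burr_carrier in the frame of grinder between 0.108 and 0.119 m and horizontal distance between burr_carrier and grinder below 0.01 m and angle between the x axis of burr_carrier and the x axis of grinder, either way round below 0.3 rad and angle between burr_carrier's own z axis and vertical below 0.1 rad and linear speed of burr_carrier below 0.02 m/s); the robot touches nothing.
It fails at once if the carrier is pressed on its grinder with more than 80 N (contact force between burr_carrier and grinder above 80 N).
It fails at once if the other grinder's carrier is moved by more than 10 mm (distance of seated_carrier from where it was at the start of the episode above 0.01 m).
It also fails if it takes over 34 s, if anything falls off the work surface, if the arm or the gripper's body presses on something with over 40 N, if the wrist force passes 120 N, or if a joint passes its speed limit or range.

## Working session

There is one attempt and no reset: what is moved stays moved. The work goes in short steps, Python scripts to look and compute and a shell command to move; the robot and the scene stay as the last step left them, time stands still between calls to the robot, and variables do not carry over. Pictures are saved under pics/ and viewed, at most 10 in all, crops included, and the job is handed in when it is done.

```bash
mkdir -p pics; cat > h.py <<'E'
import numpy as np, cv2
from rig import robot
def cam(n):
    c=robot.camera(n); f=240/np.tan(np.radians(c["fov_y"])/2)
    K=np.array([[f,0,c["cx"]],[0,f,c["cy"]],[0,0,1.]])
    return c,K
def cloud(c,K):
    v,u=np.mgrid[0:480,0:640].astype(float)
    p=cv2.undistortPoints(np.stack([u,v],-1).reshape(-1,1,2),K,np.array(c["dist"],float)).reshape(480,640,2)
    z=c["range_z"]; P=np.concatenate([p*z[...,None],z[...,None]],-1)
    T=np.array(c["cam_to_world"]); P=P@T[:3,:3].T+T[:3,3]; P[z==0]=np.nan
    return P
E
python3 - <<'E'
from h import *
for n in("top","side"):
    c,K=cam(n); cv2.imwrite(f"pics/{n}0.png",c["img"][...,::-1]); np.save(f"{n}0.npy",cloud(c,K)); print(n,np.round(c["cam_to_world"],3).tolist())
s=robot.read_state(); print(s["clock"],s["tool_pos"],s["tcp_rot"],s["wrist_force"],robot.finger_overhang)
E
```

```text
top [[0.023, -0.995, 0.097, 0.398], [-1.0, -0.023, 0.001, -0.128], [0.001, -0.097, -0.995, 0.93], [0.0, 0.0, 0.0, 1.0]]
side [[0.999, -0.002, 0.037, 0.447], [-0.03, -0.627, 0.778, -0.794], [0.022, -0.779, -0.627, 0.636], [0.0, 0.0, 0.0, 1.0]]
0.1 [ 0.1174651  -0.51129997  0.23874201] [-6.64583377e-04  9.93632154e-01  1.12670735e-01 -7.41450760e-05] [-0.2555292   0.05699879  0.00406135] 0.008
```

View pics/top0.png

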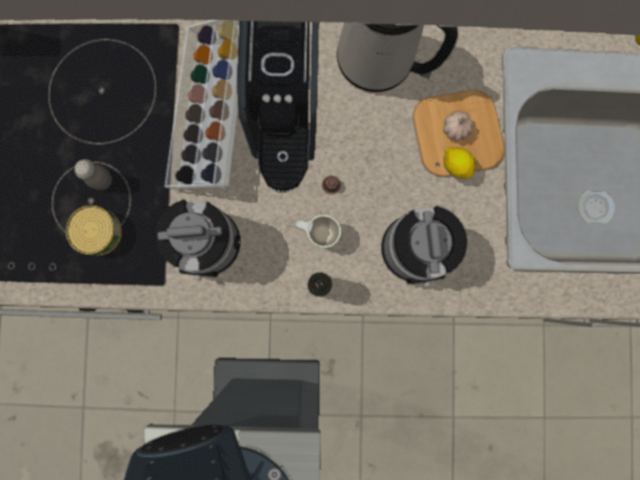

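View pics/side0.png

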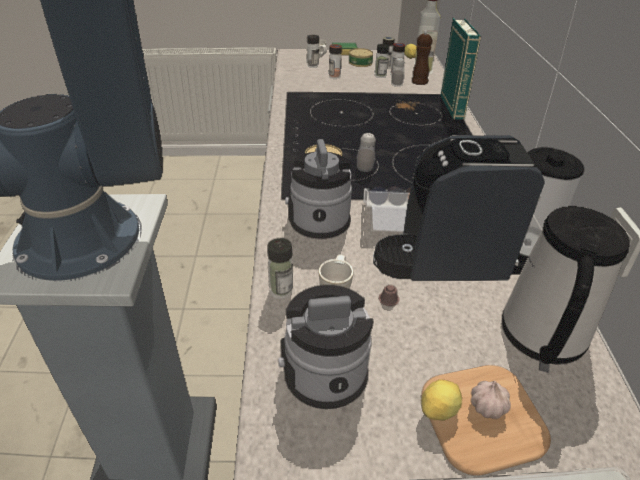

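The top view shows both grinders, at about (200,237) and (425,245). In the left one the bar and ears run across the notches, which are at (197,208) and (193,265), so that is the unseated carrier. The right one's ears lie in its notches. Next I measure the left one and enlarge it.

```bash
python3 - <<'E'
from h import *
P=np.load("top0.npy"); im=cv2.imread("pics/top0.png")
for nm,(u0,u1,v0,v1) in dict(L=(140,255,185,290),R=(370,480,195,300)).items():
    Q=P[v0:v1,u0:u1].reshape(-1,3); C=im[v0:v1,u0:u1].reshape(-1,3).astype(int)
    z=Q[:,2]; print(nm,[(round(a,3),int(((z>a)&(z<a+.004)).sum())) for a in np.arange(.1,.184,.004)])
    rim=Q[(z>.124)&(z<.136)&(C.max(1)<70)]
    (cx,cy),r=cv2.minEnclosingCircle(rim[:,:2].astype(np.float32)); print(" rim circle",cx,cy,r)
    top=Q[z>(.165 if nm=="L" else .150)]
    rect=cv2.minAreaRect(top[:,:2].astype(np.float32)); print(" bar",rect,top[:,2].mean(),len(top))
    m=top[:,:2].mean(0); w,V=np.linalg.eigh(np.cov((top[:,:2]-m).T)); print(" pca",m,np.degrees(np.arctan2(V[1,1],V[0,1])))
cv2.imwrite("pics/topL.png",cv2.resize(im[185:290,140:255],None,fx=5,fy=5,interpolation=2))
for u,v in((197,208),(193,265),(165,235),(232,240)): print(u,v,P[v,u])
E
```

```text
L [(np.float64(0.1), 23), (np.float64(0.104), 38), (np.float64(0.108), 264), (np.float64(0.112), 249), (np.float64(0.116), 67), (np.float64(0.12), 60), (np.float64(0.124), 1011), (np.float64(0.128), 824), (np.float64(0.132), 28), (np.float64(0.136), 225), (np.float64(0.14), 839), (np.float64(0.144), 62), (np.float64(0.148), 14), (np.float64(0.152), 11), (np.float64(0.156), 23), (np.float64(0.16), 14), (np.float64(0.164), 31), (np.float64(0.168), 193), (np.float64(0.172), 114), (np.float64(0.176), 0), (np.float64(0.18), 0)]
 rim circle 0.4862450659275055 0.059317998588085175 0.05873260274529457
 bar ((0.48678460717201233, 0.0590723492205143), (0.014146600849926472, 0.054058823734521866), 6.601129531860352) 0.1710025228495379 337
 pca [0.48639446 0.05859854] 96.53751710501825
R [(np.float64(0.1), 45), (np.float64(0.104), 53), (np.float64(0.108), 240), (np.float64(0.112), 201), (np.float64(0.116), 125), (np.float64(0.12), 323), (np.float64(0.124), 1997), (np.float64(0.128), 768), (np.float64(0.132), 20), (np.float64(0.136), 16), (np.float64(0.14), 19), (np.float64(0.144), 14), (np.float64(0.148), 29), (np.float64(0.152), 241), (np.float64(0.156), 64), (np.float64(0.16), 0), (np.float64(0.164), 0), (np.float64(0.168), 0), (np.float64(0.172), 0), (np.float64(0.176), 0), (np.float64(0.18), 0)]
 rim circle 0.4836901128292084 -0.32323190569877625 0.05821962654590607
 bar ((0.48397448658943176, -0.322915256023407), (0.054867349565029144, 0.014644715003669262), 7.195913314819336) 0.1546411370507069 325
 pca [ 0.48345858 -0.32249667] -173.14090091938345
197 208 [0.53154437 0.05532767 0.11063374]
193 265 [0.43813185 0.05758406 0.11101063]
165 235 [0.48282381 0.09759948 0.13942804]
232 240 [ 4.82758323e-01 -3.86836748e-04  8.58589711e-02]
```

View pics/topL.png

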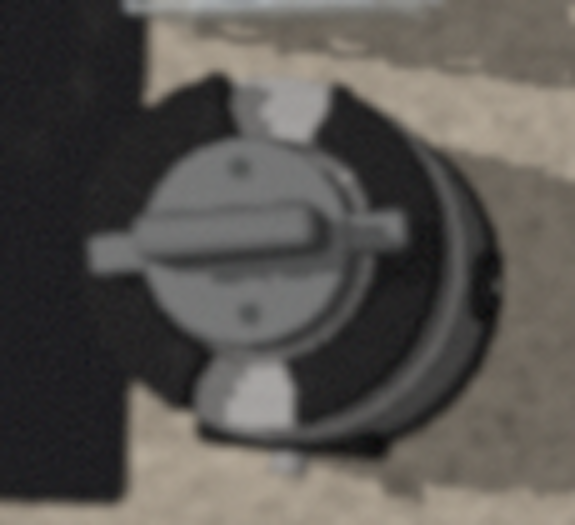

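The crop shows ears at (100,253) and (395,230). The notches, light floors, are at about (282,110) and (248,392). I'll compute the notch angle from the cloud.

```bash
python3 - <<'E'
from h import *
from scipy.spatial.transform import Rotation as R
P=np.load("top0.npy")[185:290,140:255].reshape(-1,3)
c=np.array([.4866,.0592])
d=P[:,:2]-c; r=np.hypot(*d.T); a=np.degrees(np.arctan2(d[:,1],d[:,0])); z=P[:,2]
m=(z>.105)&(z<.118)&(r>.038)&(r<.057)
for lo,hi,o in((-60,60,0),(120,240,0)):
    aa=a%360 if hi>180 else a
    k=m&(aa>lo)&(aa<hi); print(k.sum(),np.percentile(aa[k],[1,10,50,90,99]).round(1),d[k].mean(0).round(4), z[k].mean())
# rim gap angles
k=(z>.121)&(z<.133)&(r>.045)&(r<.055); h=np.histogram(a[k]%360,bins=72,range=(0,360))[0]; print(h)
# ears
k=(z>.136)&(z<.147)&(r>.041)&(r<.052); print("ear ang",[(np.median(a[k&s]).round(1),d[k&s].mean(0).round(4)) for s in (a>0,a<0)])
s=robot.read_state(); print(R.from_quat(s["tcp_rot"],scalar_first=True).as_matrix().round(3), s["gripper_width"])
E
```

```text
204 [-17.7 -14.3  -0.9  13.7  16.5] [ 0.0474 -0.0005] 0.11190815544188477
222 [154.6 156.9 172.2 186.5 190.4] [-0.0467  0.0064] 0.11203196830062764
[ 0  0  0 18 17 16 16 16 17 18 16 17 17 17 20 17 16 10  3  1 12 16 15 17
 17 17 19 17 16 18 21  4  0  0  0  0  0  0  2 16 17 18 17 16 18 18 14 16
 16 18 18 16 19 20 12 10 14 16 18 17 17 19 16 16 15 19 15  6  0  0  0  0]
ear ang [(np.float64(95.8), array([-0.0047,  0.0453])), (np.float64(-82.9), array([ 0.0053, -0.0449]))]
[[ 0.975  0.224 -0.   ]
 [ 0.224 -0.975  0.001]
 [ 0.    -0.001 -1.   ]] 0.08511059136629368
```

Targets:
- Bar: 96.5° at (0.4865, 0.059)
- Notch line: about 176°, so a turn of about +80°
- Tool yaw: from 13° to 96.5°

I move there at height while turning.

```bash
python3 -m handwheel '[[0,0,-1,0.70,-0.67,0,1],[0,0,-1,0.77,-0.59,0,1],[0,0,-1,0.84,-0.49,0,1],[0,0,-1,0.89,-0.39,0,1],[0,0,-1,0.93,-0.28,0,1]]'
python3 -m handwheel '[[0,0,-1,0.96,-0.16,0,1],[0,0,-1,0.97,-0.05,0,1],[0,0,-1,0.97,0.07,0,1],[0,0,-1,0.95,0.18,0,1],[0,0,-1,0.92,0.3,0,1]]'
python3 - <<'E'
from h import *
s=robot.read_state(); print(s["q"])
E
```

```text
clock: 0.72
tool_pos: [0.2499, -0.3065, 0.2391]
tcp_rot: [-0.0, 0.915, 0.403, 0.0]
wrist_force: [-0.1, -1.6, 0.9]
gripper_width: 0.0855
grasp_force: 0.0
clock: 1.35
tool_pos: [0.3823, -0.103, 0.2393]
tcp_rot: [0.0, 0.755, 0.656, 0.0]
wrist_force: [0.6, -0.5, 0.7]
gripper_width: 0.0854
grasp_force: 0.0
[-2.63278586e-01  1.63729693e-02 -2.76816758e-01  1.27757080e+00
  1.01741537e-05  1.44848707e+00]
```

```bash
python3 -m handwheel '[[0,0,-1,0.87,0.40,0,1],[0,0,-1,0.82,0.51,0,1],[0,0,-0.1,0.75,0.6,0,1],[0,0,0,0.75,0.6,0,1],[0,0,0,0,0,0,1]]'
cat > st.py <<'E'
from h import *
from scipy.spatial.transform import Rotation as R
s=robot.read_state(); M=R.from_quat(s["tcp_rot"],scalar_first=True).as_matrix()
phi=np.arctan2(M[1,0],M[0,0]); d=np.array([.4865,.0592])-s["tool_pos"][:2]
print("phi",np.degrees(phi),"tool shift units",(M[:2,:2].T@d/.05).round(3),"F",s["wrist_force"].round(1),"T",s["wrist_torque"].round(2),"z",s["tool_pos"][2],"q6",s["q"][5])
E
python3 st.py
```

```text
clock: 1.98
tool_pos: [0.4876, 0.059, 0.2385]
tcp_rot: [-0.0, 0.667, 0.745, -0.0]
wrist_force: [0.1, -1.1, 0.3]
gripper_width: 0.0853
grasp_force: 0.0
phi 96.32828477514198 tool shift units [ 0.007 -0.021] F [ 0.1 -1.1  0.3] T [-0.02  0.08  0.  ] z 0.23847667729566846 q6 1.5804488531256884
```

```bash
python3 -m handwheel '[[0,0,0,0,-0.02,0.5,1],[0,0,0,0,0,0.5,1],[0,0,0,0,0,0.4,1],[0,0,0,0,0,0.22,1],[0,0,0,0,0,0,1]]'
python3 -m handwheel '[[0,0,0,0,0,0,0],[0,0,0,0,0,0,0],[0,0,0,0,0,0,0],[0,0,0,0,0,0,0],[0,0,0,0,0,0,0]]'
python3 st.py
```

```text
clock: 2.6
tool_pos: [0.4849, 0.0561, 0.1579]
tcp_rot: [-0.0, 0.668, 0.744, -0.0]
wrist_force: [0.4, 0.4, 0.2]
gripper_width: 0.0851
grasp_force: 0.0
clock: 3.22
tool_pos: [0.4857, 0.0566, 0.1588]
tcp_rot: [0.0, 0.668, 0.744, 0.0]
wrist_force: [-0.7, -0.4, 4.2]
gripper_width: 0.0129
grasp_force: 59.4
phi 96.13652417524256 tool shift units [0.05  0.022] F [-0.7 -0.4  4.2] T [0.01 0.24 0.01] z 0.15875140706934363 q6 1.5796109473089526
```

```bash
for i in 1; do python3 -m handwheel '[[0,0,-0.8,0,0,0,0],[0,0,-0.8,0,0,0,0],[0,0,-0.8,0,0,0,0],[0,0,-0.8,0,0,0,0],[0,0,-0.8,0,0,0,0]]'; python3 st.py; python3 -m handwheel '[[0,0,-0.8,0,0,0,0],[0,0,-0.8,0,0,0,0],[0,0,-0.8,0,0,0,0],[0,0,-0.8,0,0,0,0],[0,0,-0.8,0,0,0,0]]';done; python3 st.py
```

```text
clock: 3.85
tool_pos: [0.4859, 0.0566, 0.1587]
tcp_rot: [0.0, 0.471, 0.882, 0.0]
wrist_force: [0.8, -0.2, 2.8]
gripper_width: 0.013
grasp_force: 59.3
phi 123.80481151105072 tool shift units [0.036 0.039] F [ 0.8 -0.2  2.8] T [ 0.12  0.01 -0.15] z 0.15873047662974524 q6 1.0966405345484895
clock: 4.47
tool_pos: [0.4859, 0.0566, 0.1587]
tcp_rot: [0.0, 0.248, 0.969, 0.0]
wrist_force: [0.1, 0.5, 3.1]
gripper_width: 0.0132
grasp_force: 59.3
phi 151.3068392197052 tool shift units [0.014 0.051] F [0.1 0.5 3.1] T [ 0.07 -0.01 -0.12] z 0.1587199422240337 q6 0.6166659953081667
```

```bash
python3 -m handwheel '[[0,0,-0.8,0,0,0,0],[0,0,-0.8,0,0,0,0],[0,0,-0.8,0,0,0,0],[0,0,-0.8,0,0,0,0],[0,0,-0.4,-0.05,0.05,0,0]]'; python3 st.py
python3 - <<'E'
from h import *
c,K=cam("top"); np.save("top1.npy",cloud(c,K)); cv2.imwrite("pics/t1.png",cv2.resize(c["img"][185:290,140:255,::-1],None,fx=5,fy=5,interpolation=2))
c,K=cam("side"); cv2.imwrite("pics/s1.png",cv2.resize(c["img"][100:250,240:400,::-1],None,fx=4,fy=4,interpolation=2))
E
```

```text
clock: 5.1
tool_pos: [0.4878, 0.0586, 0.158]
tcp_rot: [-0.0, 0.035, 0.999, -0.0]
wrist_force: [-0.6, 0.4, -1.9]
gripper_width: 0.0128
grasp_force: 58.5
phi 176.00970014105692 tool shift units [0.028 0.01 ] F [-0.6  0.4 -1.9] T [-0.01 -0.01 -0.05] z 0.15801070338944984 q6 0.18916980183841423
```

View pics/s1.png

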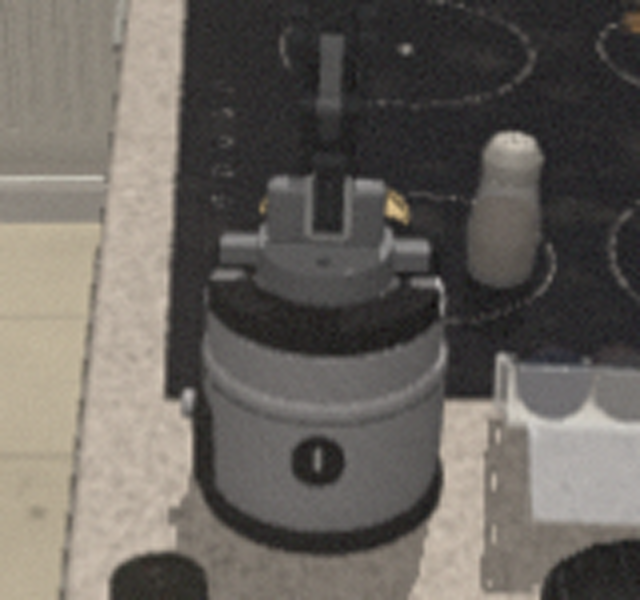

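View pics/t1.png

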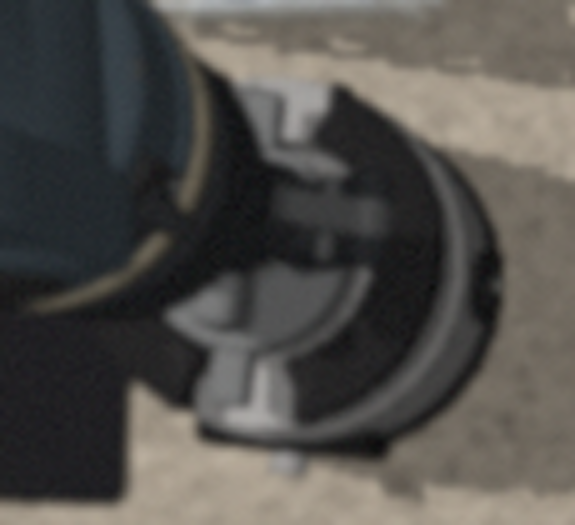

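In the side crop the carrier is still high, with its ears at (240,250) and (412,252). In the top crop the ears at (262,120) and (230,370) lie over the notches at (282,110) and (248,392), allowing for parallax. The force dropped to the carrier's own weight, so it hangs free, and I lower it gently.

```bash
python3 -m handwheel '[[0,0,0,0,0,0.06,0],[0,0,0,0,0,0.06,0],[0,0,0,0,0,0,0]]'; python3 st.py;  python3 -m handwheel '[[0,0,0,0,0,0.06,0],[0,0,0,0,0,0.04,0],[0,0,0,0,0,0,0]]'; python3 st.py
```

```text
clock: 5.58
tool_pos: [0.4879, 0.0586, 0.1519]
tcp_rot: [-0.0, 0.036, 0.999, -0.0]
wrist_force: [0.1, -0.2, -1.3]
gripper_width: 0.013
grasp_force: 58.5
phi 175.8607826722605 tool shift units [0.029 0.01 ] F [ 0.1 -0.2 -1.3] T [-0.    0.04 -0.06] z 0.15194055512932977 q6 0.1917252817452567
clock: 5.95
tool_pos: [0.4881, 0.0587, 0.1471]
tcp_rot: [-0.0, 0.036, 0.999, 0.0]
wrist_force: [-0.0, -0.2, -1.4]
gripper_width: 0.0127
grasp_force: 58.5
phi 175.88656600907117 tool shift units [0.033 0.008] F [-0.  -0.2 -1.4] T [ 0.04  0.06 -0.04] z 0.14711935311498014 q6 0.19137066755472013
```

```bash
python3 -m handwheel '[[0,0,0,0,0,0.04,0],[0,0,0,0,0,0.03,0],[0,0,0,0,0,0,0]]'; python3 st.py;  python3 -m handwheel '[[0,0,0,0,0,0.02,0],[0,0,0,0,0,0,0]]'; python3 st.py
```

```text
clock: 6.32
tool_pos: [0.4882, 0.0587, 0.1437]
tcp_rot: [-0.0, 0.036, 0.999, 0.0]
wrist_force: [-0.5, 0.1, -1.6]
gripper_width: 0.0125
grasp_force: 58.5
phi 175.88682748269122 tool shift units [0.034 0.008] F [-0.5  0.1 -1.6] T [-0.03 -0.    0.01] z 0.14370492813417018 q6 0.19137575770653237
clock: 6.58
tool_pos: [0.4882, 0.0587, 0.1428]
tcp_rot: [-0.0, 0.036, 0.999, 0.0]
wrist_force: [-0.1, -0.1, -1.6]
gripper_width: 0.0129
grasp_force: 58.6
phi 175.88744914020472 tool shift units [0.036 0.007] F [-0.1 -0.1 -1.6] T [ 0.06  0.04 -0.01] z 0.14280429304533843 q6 0.19136955094395758
```

Nearly home and still free. One more millimetre, then I let go and retreat.

```bash
python3 -m handwheel '[[0,0,0,0,0,0.02,0],[0,0,0,0,0,0,0]]'; python3 st.py; python3 -m handwheel '[[0,0,0,0,0,0,1],[0,0,0,0,0,0,1],[0,0,0,0,0,0,1],[0,0,0,0,0,0,1],[0,0,0,0,0,0,1]]';python3 -m handwheel '[[0,0,0,0,0,-0.4,1],[0,0,0,0,0,-0.5,1],[0,0,0,0,0,-0.8,1],[0,0,0,0,0,-0.8,1]]'
python3 -m handwheel '[[0,0,0,0.8,0,0,1],[0,0,0,0.8,0,0,1],[0,0,0,0.8,0,0,1],[0,0,0,0,0,0,1],[0,0,0,0,0,0,1]]'
python3 st.py
python3 - <<'E'
from h import *
c,K=cam("top"); P=cloud(c,K); cv2.imwrite("pics/t2.png",cv2.resize(c["img"][185:290,140:255,::-1],None,fx=5,fy=5,interpolation=2))
Q=P[185:290,140:255].reshape(-1,3); d=np.hypot(*(Q[:,:2]-[.4865,.0592]).T)
k=(d<.04)&(Q[:,2]>.148)&(Q[:,2]<.18); t=Q[k]; print(k.sum(),np.percentile(t[:,2],[5,50,95]),cv2.minAreaRect(t[:,:2].astype(np.float32)))
E
```

```text
clock: 6.82
tool_pos: [0.4883, 0.0587, 0.1427]
tcp_rot: [0.0, 0.036, 0.999, 0.0]
wrist_force: [-2.8, -0.2, 7.2]
gripper_width: 0.013
grasp_force: 60.0
phi 175.88721680231694 tool shift units [0.037 0.007] F [-2.8 -0.2  7.2] T [-0.09  0.67 -0.  ] z 0.14272210680134656 q6 0.19136198190290862
clock: 7.45
tool_pos: [0.4883, 0.0587, 0.1418]
tcp_rot: [-0.0, 0.036, 0.999, 0.0]
wrist_force: [-0.1, -0.5, -0.1]
gripper_width: 0.0852
grasp_force: 0.0
clock: 7.95
tool_pos: [0.488, 0.0586, 0.2679]
tcp_rot: [-0.0, 0.036, 0.999, 0.0]
wrist_force: [0.3, -0.3, 0.1]
gripper_width: 0.0853
grasp_force: 0.0
clock: 8.57
tool_pos: [0.3692, 0.0674, 0.2671]
tcp_rot: [0.001, 0.036, 0.999, 0.0]
wrist_force: [-0.4, -0.6, -0.7]
gripper_width: 0.0851
grasp_force: 0.0
phi 175.89653506768718 tool shift units [-2.351  0.005] F [-0.4 -0.6 -0.7] T [ 0.04 -0.01 -0.  ] z 0.26712710805453527 q6 0.25208560935797675
344 [0.15081979 0.15502532 0.15761915] ((0.4860295355319977, 0.061293989419937134), (0.015049053356051445, 0.05528382211923599), 86.22013092041016)
```

View pics/t2.png

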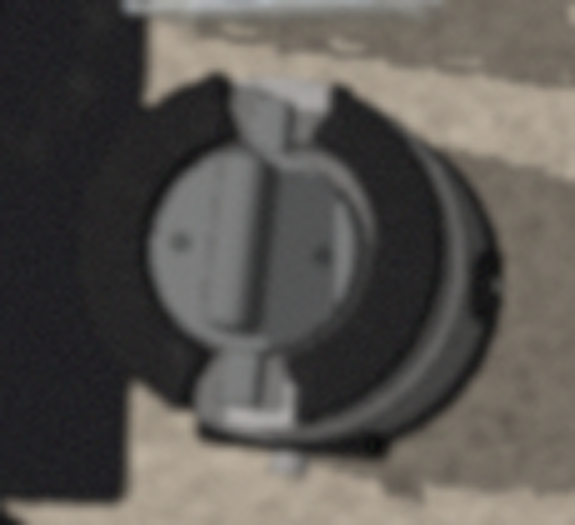

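The crop shows the ears down in the notches at (262,120) and (232,380). The bar top is at about 0.155 m, the same as on the seated carrier and 16 mm lower than before, and the carrier is centred within about 2 mm. The arm is clear.

```bash
python3 -c "
from rig import robot
print(robot.hand_in())"
```

```text
the job is handed in; nothing more can be done
None
```

The left grinder's burr carrier is turned into its notches, sits fully home and is released; the other grinder was not touched, and the job was handed in at about 8.6 s, with no verdict returned.

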